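# Regrip the marker in the cradle and put it away in the caddy

## Task

Put the marker that lies by the cradle away in the pull-out caddy: first lay it in the sloping steel cradle, blue cap end at the low end, and let go of it there; then take it again at a new angle, stand it upright with the cap down in the caddy's white square pot (it may lean on the pot's wall) and let go. Then press the red release lever all the way down (it stays down) and push the caddy fully home along its rails. Do not tip over the steel jigger that rides on the caddy, and leave the film roll and the spice jar where they stand.

Things in the scene. Friction and masses are not known exactly. Their poses are not given: they have to be found in the camera images.
- marker: Marker pen, white with a blue cap, 135 mm long, 17 mm thick, 30 g, lying on the worktop near the cradle, cap roughly towards the robot. Origin: middle of the pen's length on its underside as it lies at the start, 8 mm below its axis. Its own y axis runs along the pen, its cap end at +y; both ends are 67.5 mm from the middle
- marker_mid (a point): middle of the pen's length, on its axis
- cradle: Fixed regrip cradle: a grey base plate 115 x 64 x 8 mm that carries a steel V trough (90 degree V, open upwards, 80 mm long, about 38 mm wide over its walls) rising at 45 degrees along the cradle's own +x, with a toe plate across its low end. Origin: centre of the base's underside; z up. A pen lying in it with its low end at the toe sticks out 55 mm past the trough's upper end, where it can be gripped from both sides
- cradle_seat (a point): where the pen's middle lies when it rests in the V with its cap at the toe plate: on the pen's axis, about 65 mm above the worktop. The point's own x axis points along the trough, upward at 45 degrees; its y axis is level, across the trough; its z axis is square to the trough, out of the open side of the V. The toe plate's inner face is 67.5 mm from it towards -x, the trough's upper end 12.5 mm towards +x
- rails: Fixed dark rail base of the caddy, 222 x 100 mm, 18 mm high. Its own +x is the way the caddy is pushed to go home (towards the robot's right, about world -y), its own y level across the rails, with the lever on the -y side (the side nearer the robot). Origin on the underside, under the caddy's middle while extended
- caddy (a joint): travel of the caddy along the rails' +x in m: 0 = extended, as at the start, 0.075 = fully home against the rubber stops. Locked at 0 until the lever is pressed. It then needs about 2 N plus 8 N per m/s and stays where it is left. The caddy is a deck 124 x 90 mm with a blue upright front plate (at its -x end), a white square pot behind that and a steel jigger (78 mm high) standing loose on the deck behind the pot, which rides along; its top is 86 mm above the worktop
- pot_floor (a point): centre of the inner floor of the white pot, 26 mm above the worktop. The pot is 40 mm square inside, with 4 mm walls, 60 mm deep; its rim is 86 mm above the worktop. Moves with the caddy; same axes as the rails
- push_face (a point): centre of the round outer face of the grey push knob (26 mm across) that stands 24 mm out of the middle of the blue front plate (90 mm wide, top edge 82 mm above the worktop); 56 mm above the worktop. Push here along the rails' +x; the standing pen's axis is about 56 mm behind this face and its top 160 mm above the worktop, so keep the gripper's body from leaning over it. Moves with the caddy; same axes as the rails
- lever_pad (a point): top of the ribbed pad (30 x 22 mm, long along the rails' x) of the red release lever, about 45 mm above the worktop while the lever is up. Press straight down from above; the pad sinks about 17 mm and needs about 2 to 3 N
- lever (a joint): angle of the release lever in rad: 0 = up (caddy locked), 0.40 = pressed all the way down. The lock is free from about 0.30. A stiff hinge: it stays where it is left
- film_roll: bystander: upright white roll of film, 68 mm wide, 112 mm high; origin under its centre
- spice_jar: bystander: spice jar with a dark cap, 45 mm wide, 105 mm high; origin under its centre
- jigger: bystander: steel double measure (two cones, 45 mm wide, 78 mm high) that stands loose on the caddy's deck; origin under its centre, z up its axis

How it is judged:
By the outcome, as a careful person would: the job done as asked, in the order asked, and still so for the second after the job is handed in, with the robot touching nothing.
It also fails if it takes over 54 s, if anything falls off the work surface, if the arm or the gripper's body presses on something with over 40 N, if the wrist force passes 120 N, or if a joint passes its speed limit or range.

## Robot

A 7-joint arm with a two-finger parallel gripper is mounted at the origin on a cart in front of the work surface, level with it; the furniture and walls round the work are solid. World frame = base frame: x ahead of the robot, y to its left, z up, the work surface at z = 0. Lengths are in mm, angles in rad, forces in N, time in s.
With the tool pointing down it reaches from about 425 to 875 mm from the base axis. Payload 4.7 kg.
Tool frame: the origin (TCP) lies midway between the tips of the shut fingers; the grasp point (between the pads) lies 19 mm behind it; z points along the fingers, y is the direction in which the jaws open and shut (so a half turn about z gives the same grasp; the last joint's range is limited). The gripper opens to 85 mm and grips with 20 to 120 N. Pads are 22 mm wide; open, the fingers measure 114 mm over their backs; the gripper's body (76 mm by 85 mm) begins 54 mm behind the grasp point. The pads swing forward as they close: fully open they stand 13 mm farther back than shut.
Start: joints at [-1.251, 0.321, -0.07, 1.45, 0.023, 1.371, -0.057], TCP at [195.713, 619.856, 231.349] pointing down, gripper open.
Joint ranges: [-2.86, 2.86], [-0.3, 2.09], [-1.38, 1.24], [0.06, 2.45], [-1.56, 4.7], [0.09, 2.05], [-2.69, 2.69]. Speed limits (rad/s): [2.57, 2.57, 3.14, 3.14, 3.14, 3.14, 3.14].

## Interface

Orientations are given as a rotation vector (axis times angle).
In Python, from plant import arm, fingers, kin, eyes, order gives the robot as it stands. Calls block until the motion is done:
- arm.goto(position, orientation): joint-space move of the TCP to a pose.
- arm.line_to(position, orientation=None, vel=150, threshold=None): straight line of the TCP; orientation=None keeps the orientation; vel is the mean speed in mm/s. With threshold (N) it stops when the force on the tool has changed by that much, and returns True; else False.
- arm.goto_joints(angles): joint-space move.
- fingers.open_gripper() and fingers.grasp(): open the fingers fully, or close them until they stop; the grip force is fixed at half the most.
- arm.hold(seconds).
- kin.inverse_kinematics(position, orientation): joint angles nearest the present ones, or None.
- eyes.capture(name): name is "side" or "top"; returns a dict with "color" (384x512x3 uint8, red, green, blue), "K" (3x3 intrinsics, pixels), "world_from_camera" (4x4, takes a point from camera to world coordinates). Camera axes: x right, y down, z forward; pixel columns grow to the right and rows downward; lengths in mm; the calibration is good to about 2 mm. A picture is of the moment at which its call begins. There is no depth.
A pose or a line that the arm cannot do raises arm.PlanningError and nothing moves.
- order.sign_off(): hands the job in, once; it reports no verdict.
Readings, each from a call of its own:
- arm.get_time_s(): time.
- arm.get_joint_pos(): joint angles.
- arm.get_joint_velocities(): joint speeds.
- arm.get_joint_torque(): joint torques, N m.
- arm.get_tcp_pos(): TCP position.
- arm.get_tcp_rot(): TCP orientation.
- arm.get_ft_force(): force on the tool from outside, world axes, zero at the start.
- arm.get_torque(): the same for the moment, N m.
- arm.get_finger_gap(): finger opening in mm.
Only numpy, scipy, OpenCV 4.12 (cv2) and the standard library are available. Lean on these libraries where they do the work, as an engineer would, in place of code of your own. Each camera call takes 0.05 s, during which the arm holds its last target. There are 200 camera calls.

## Working session

There is one attempt and no reset: what is moved stays moved. The work goes in short steps, each a Python script; the robot and the scene stay as the last script left them, time stands still between calls to the robot, and variables do not carry over. Pictures are saved under pics/ and viewed, about 8 in all and at most 12, crops included, and the job is handed in when it is done.

```bash
ls; mkdir -p pics
python3 - <<'E'
from plant import arm, fingers, kin, eyes, order
import cv2, numpy as np
for n in("side","top"):
    c=eyes.capture(n); cv2.imwrite(f"pics/{n}0.png",c["color"][:,:,::-1]); np.savez(f"{n}0.npz",**c)
    print(n,c["K"].round(1).tolist(),c["world_from_camera"].round(3).tolist())
print(arm.get_time_s(),arm.get_tcp_rot())
E
```

```text
pics
side [[432.0, 0.0, 251.2], [0.0, 432.0, 187.0], [0.0, 0.0, 1.0]] [[-0.821, 0.342, -0.458, 974.001], [0.571, 0.521, -0.635, 724.654], [0.021, -0.782, -0.622, 608.174], [0.0, 0.0, 0.0, 1.0]]
top [[381.3, 0.0, 258.7], [0.0, 381.3, 189.3], [0.0, 0.0, 1.0]] [[-0.022, -0.989, 0.148, 447.761], [-1.0, 0.02, -0.015, 202.171], [0.011, -0.148, -0.989, 913.452], [0.0, 0.0, 0.0, 1.0]]
0.1 [-4.78369700e-01 -3.10477720e+00  2.69468351e-03]
```

```bash
python3 -c "
import cv2
for n in('side','top'):
    i=cv2.imread(f'pics/{n}0.png'); cv2.imwrite(f'pics/{n}0b.png',cv2.resize(i,(800,600),interpolation=cv2.INTER_CUBIC))"
```

```text
(no output)
```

View pics/side0b.png

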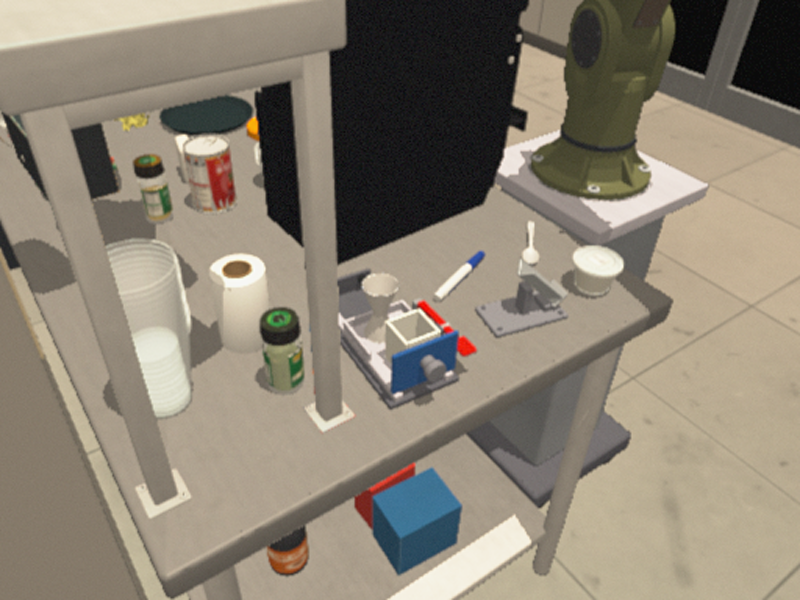

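View pics/top0b.png

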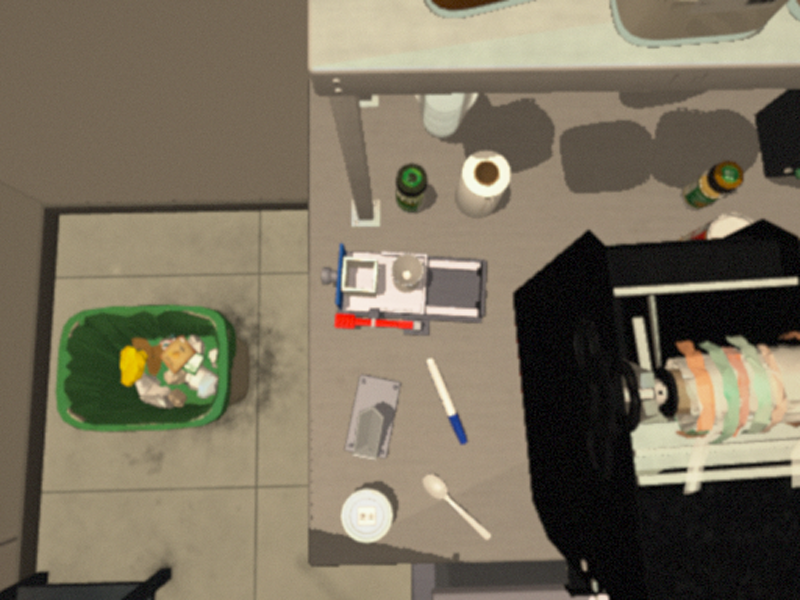

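Side view: the marker is at about (460,275) and the cradle at (525,310). The caddy is at (400,340), with its knob at (433,368) and the red lever at (465,348). Top view: the marker is at (447,400) with its cap towards the robot. The cradle is at (373,417), low end unclear, the knob at (328,276) and the lever pad at (345,322). Next I'll zoom in on both.

```bash
cat > h.py <<'E'
import numpy as np, cv2
from scipy.spatial.transform import Rotation as R
def load(n,t="0"):
    d=np.load(f"{n}{t}.npz"); return {k:d[k] for k in d}
def ray(c,u,v):
    M=c["world_from_camera"]; d=M[:3,:3]@np.linalg.solve(c["K"],[u,v,1.]); return M[:3,3],d
def onz(c,u,v,z):
    o,d=ray(c,u,v); return o+d*(z-o[2])/d[2]
def tri(c1,p1,c2,p2):
    o1,d1=ray(c1,*p1);o2,d2=ray(c2,*p2)
    s=np.linalg.lstsq(np.c_[d1,-d2],o2-o1,rcond=None)[0]
    a,b=o1+s[0]*d1,o2+s[1]*d2
    return (a+b)/2,np.linalg.norm(a-b)
def proj(c,p):
    M=np.linalg.inv(c["world_from_camera"]); q=c["K"]@(M[:3,:3]@np.asarray(p,float)+M[:3,3]); return q[:2]/q[2]
def crop(c,x0,x1,y0,y1,k,f):
    i=cv2.resize(c["color"][y0:y1,x0:x1,::-1],None,fx=k,fy=k,interpolation=cv2.INTER_CUBIC)
    for x in range(-(-x0//10)*10,x1,10):
        cv2.line(i,((x-x0)*k,0),((x-x0)*k,6 if x%50 else 14),(0,255,255),1)
        if x%20==0: cv2.putText(i,str(x),((x-x0)*k,24),0,.35,(0,255,255),1)
    for y in range(-(-y0//10)*10,y1,10):
        cv2.line(i,(0,(y-y0)*k),(6,(y-y0)*k),(0,255,255),1)
        if y%20==0: cv2.putText(i,str(y),(8,(y-y0)*k+4),0,.35,(0,255,255),1)
    cv2.imwrite(f,i)
E
python3 - <<'E'
from h import *
t,s=load("top"),load("side")
crop(t,203,323,152,302,4,"pics/tc.png"); crop(s,210,370,150,265,5,"pics/sc.png")
for n,c in(("top",t),("side",s)):
    hsv=cv2.cvtColor(c["color"],cv2.COLOR_RGB2HSV)
    for nm,lo,hi in(("blue",(105,120,50),(130,255,255)),("red",(0,180,90),(6,255,255))):
        m=cv2.inRange(hsv,lo,hi); k,_,st,ce=cv2.connectedComponentsWithStats(m)
        for i in range(1,k):
            if st[i,4]>25:
                pts=np.argwhere(_==i)[:,::-1].astype(np.float32); print(n,nm,st[i],ce[i].round(1),cv2.boxPoints(cv2.minAreaRect(pts)).round(1).tolist())
E
```

```text
top blue [215 157   6  40  85] [217.2 177.3] [[214.5, 195.8000030517578], [217.10000610351562, 156.89999389648438], [220.3000030517578, 157.10000610351562], [217.6999969482422, 196.0]]
top blue [288 266  10  18  85] [292.9 273.9] [[287.20001220703125, 267.3999938964844], [291.6000061035156, 265.20001220703125], [299.6000061035156, 281.20001220703125], [295.20001220703125, 283.3999938964844]]
top red [214 201  23   9 151] [223.5 205.2] [[214.0, 201.0], [236.0, 201.0], [236.0, 209.0], [214.0, 209.0]]
top red [241 204  23   6  92] [251.8 206.9] [[240.8000030517578, 208.0], [241.10000610351562, 203.89999389648438], [263.29998779296875, 205.39999389648438], [263.0, 209.60000610351562]]
side blue [300 161  10  10  46] [304.5 165.5] [[299.5, 167.5], [307.0, 160.0], [310.0, 163.0], [302.5, 170.5]]
side blue [251 212  42  39 767] [269.4 230.7] [[243.10000610351562, 230.3000030517578], [291.6000061035156, 211.0], [299.8999938964844, 231.8000030517578], [251.5, 251.1999969482422]]
side red [132 102  13  31 161] [137.8 116.4] [[132.0, 102.80000305175781], [140.0, 101.19999694824219], [145.89999389648438, 130.60000610351562], [137.8000030517578, 132.1999969482422]]
side red [268 193  16  15  77] [275.4 199.8] [[267.5, 194.5], [270.0, 192.0], [283.5, 205.5], [281.0, 208.0]]
side red [293 216  11  12  90] [297.4 221.7] [[289.5, 220.5], [295.5, 214.5], [304.0, 223.0], [298.0, 229.0]]
side red [228 297  37  38 266] [243.2 313.8] [[223.5, 323.1000061035156], [254.0, 288.29998779296875], [266.5, 299.20001220703125], [236.0, 334.0]]
```

View pics/tc.png

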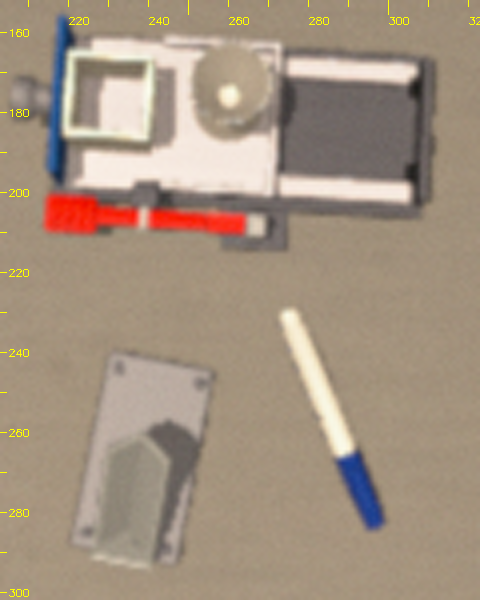

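View pics/sc.png

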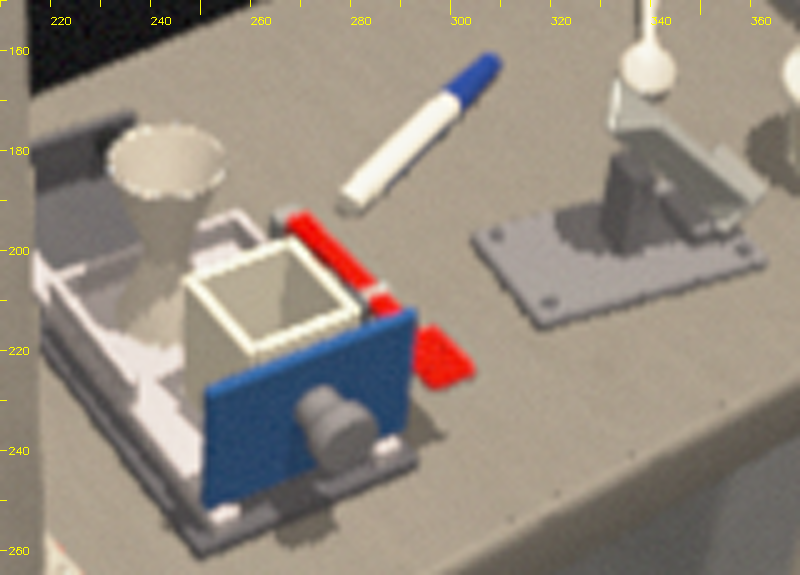

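The side zoom shows the trough's low end and toe plate towards the robot and its high end away from it. The other features (rim corners, knob, lever pad, base corners) are all readable, so I can compute positions.

Run:
```python
from h import *
np.set_printoptions(precision=1,suppress=True)
t,s=load("top"),load("side")
T=lambda x,y:(203+x/4-.4,152+y/4-.4); S=lambda x,y:(210+x/5-.4,150+y/5-.4)
Z=lambda c,ps,z:np.array([onz(c,*p,z) for p in ps])[:,:2]
print("base top",b:=Z(t,[T(110,352),T(215,370),T(178,563),T(72,545)],8),b.mean(0))
print("base side",Z(s,[S(475,234),S(543,320),S(766,257)],8))
print("trough toe",Z(t,[T(93,555),T(150,567)],22),"upper walls",Z(t,[T(105,462),T(167,462)],79))
print("upper apex",Z(t,[T(148,432)],62))
rt=Z(t,[T(70,50),T(156,57),T(151,142),T(62,135)],86);rs=Z(s,[S(185,280),S(295,238),S(362,300),S(255,352)],86)
print("rim top",rt,rt.mean(0),"side",rs,rs.mean(0))
print("pl top edge",Z(t,[T(62,16),T(55,182)],82),"side",Z(s,[S(205,388),S(415,312)],82))
print("knob",tri(t,T(9,97),s,S(345,443)),onz(t,*T(9,97),60),onz(s,*S(345,443),56))
print("pad",onz(t,*T(71,213),45),onz(s,298,220.5,45))
print("rails far end",Z(t,[T(433,58),T(420,216)],18))
print("pen top",Z(t,[T(289,309),T(376,525)],10),Z(t,[(292.9,273.9)],12))
print("pen side",Z(s,[S(348,206),S(493,60)],8),"seam",Z(s,[S(452,100)],8),Z(t,[T(347,457)],8))
print("jigger",Z(t,[T(231,97)],86),Z(s,[S(166,162)],86))
```

```text
base top [[465.  258.7]
 [453.2 197.1]
 [343.5 220.8]
 [355.  281.8]] [404.2 239.6]
base side [[454.1 203.2]
 [466.9 261.8]
 [358.6 284.7]]
trough toe [[350.7 268.6]
 [343.3 236.4]] upper walls [[405.2 257.5]
 [404.5 224.3]]
upper apex [[420.  234.9]]
rim top [[629.8 274.2]
 [624.9 226.7]
 [577.3 230.1]
 [582.2 278.9]] [603.5 252.5] side [[628.6 232.3]
 [580.3 235.2]
 [580.9 277.1]
 [629.8 278.1]] [604.9 255.7]
pl top edge [[650.1 278.8]
 [556.8 283.2]] side [[652.6 280. ]
 [565.8 289.6]]
knob (array([610.6, 310.6,  56.7]), np.float64(2.898525289862659)) [608.9 311.2  60. ] [611.1 309.1  56. ]
pad [543.6 277.8  45. ] [543.8 283.8  45. ]
rails far end [[635.6  62.5]
 [540.6  74.2]]
pen top [[487.9 152.8]
 [362.5 105.9]] [[383.1 113.9]]
pen side [[488.7 157.3]
 [360.9 106.8]] seam [[398.7 121.3]] [[401.3 121.2]]
jigger [[601.6 185.7]] [[594.9 169.7]]
```

```bash
cat >> h.py <<'E'
SEAT=np.array([402.1,243.0,65]); CY=np.radians(-12)
POT=np.array([604.2,254.1,26]); RX=np.array([-.10,-.995,0])
KNOB=np.array([610,309.8,56]); PAD=np.array([543.7,281,45])
PEN=np.array([425,130.7,8.5]); PY=np.radians(21.)
def rot(head,tilt):
    u=np.array([np.cos(head),np.sin(head),0]); l=np.array([-u[1],u[0],0]); z=np.sin(tilt)*u-np.cos(tilt)*np.array([0,0,1.])
    return np.c_[np.cross(l,z),l,z]
rv=lambda M:R.from_matrix(M).as_rotvec()
G1=np.array([40,0,-5.5])   # pen middle in tool, first grip
E
python3 - <<'E'
from h import *
from plant import arm,kin
np.set_printoptions(precision=2,suppress=True)
t,s=load("top"),load("side"); D=np.radians
print("oven base",onz(s,313.6,128,0),onz(s,217.6,167.7,0)); 
print("oven tri top corner",tri(t,(329,187),s,(217.6-52,60)))
def chk(n,p,M): print(n,np.round(p,0),kin.inverse_kinematics(p,rv(M)))
M=rot(PY,0); p=PEN-M@G1; chk("pick",p,M); chk("pick hi",p+[0,0,150],M)
M=rot(CY,D(45)); 
for du in(0,40,80): p=SEAT-M@G1-M[:,2]*du; chk("seat",p,M)
for ti in(0,-10,10):
    M=rot(CY,D(ti)); d=rot(CY,D(45))[:,0]*-1; g=SEAT+44*d; p=g+M[:,2]*19; chk(f"regrip{ti}",p,M); chk("hi",p-M[:,2]*80,M)
    for h in(-6,15):
        M2=rot(D(h),D(45+ti)); g2=POT+[0,0,67.5+44+2]; p=g2+M2[:,2]*19; chk(f"pot h{h}",p,M2); chk("hi",p+[0,0,80],M2)
for h in(-6,27): M=rot(D(h),D(25)); chk("lever",PAD,M)
for ti in(30,45):
  M=rot(np.arctan2(RX[1],RX[0]),D(ti)); chk("push y-jaw",KNOB,M);chk("end",KNOB+RX*75,M)
  M=M@R.from_euler('z',90,degrees=True).as_matrix(); chk("push rot",KNOB,M);chk("end",KNOB+RX*75,M)
E
```

```text
oven base [234.89 -15.67   0.  ] [551.8   -0.89   0.  ]
oven tri top corner (array([603.24,  39.5 , 277.97]), np.float64(132.62311952012897))
pick [462. 145.   3.] [-0.65  0.22  0.31  2.09 -0.09  0.84  1.66]
pick hi [462. 145. 153.] [-0.69  0.02  0.34  1.96 -0.01  1.16  1.59]
seat [434. 236.  89.] [-1.14 -0.02  0.06  2.41  1.11  0.86 -0.52]
seat [406. 242. 118.] [-1.18 -0.11  0.02  2.41  1.01  0.96 -0.47]
seat [378. 248. 146.] [-1.23 -0.18 -0.01  2.4   0.94  1.06 -0.43]
regrip0 [433. 237.  77.] [-0.77  0.13  0.22  2.02 -0.03  1.    0.84]
hi [433. 237. 157.] [-0.77  0.04  0.22  1.94 -0.01  1.17  0.82]
pot h-6 [618. 253. 126.] [-0.96  0.14  0.26  2.14  1.12  0.57 -0.14]
hi [618. 253. 206.] [-0.97  0.02  0.27  2.07  0.94  0.68  0.11]
pot h15 [617. 258. 126.] [-0.81  0.06  0.28  2.23  1.11  0.2   0.27]
hi [617. 258. 206.] [-0.92 -0.08  0.37  2.16  0.69  0.36  0.73]
regrip-10 [429. 237.  77.] [-0.7   0.23  0.25  1.92 -0.18  1.15  0.99]
hi [443. 234. 156.] [-0.67  0.16  0.23  1.81 -0.15  1.31  0.97]
pot h-6 [615. 253. 124.] [-0.88  0.15  0.26  2.03  0.68  0.6   0.33]
hi [615. 253. 204.] [-
[... 552 characters left out ...]
.28  1.55  0.26 -0.15]
lever [544. 281.  45.] [-0.88  0.22  0.2   2.07  0.48  0.6   0.4 ]
lever [544. 281.  45.] [-0.74  0.16  0.22  2.14 -0.02  0.41  1.52]
push y-jaw [610. 310.  56.] [-0.92  0.81  0.38  1.23  0.12  1.49 -0.74]
end [602. 235.  56.] [-0.91  0.72  0.43  1.4   0.14  1.39 -0.68]
push rot [610. 310.  56.] [-0.99  0.83  0.5   1.24  0.04  1.48 -2.26]
end [602. 235.  56.] [-0.95  0.73  0.49  1.4   0.1   1.39 -2.23]
push y-jaw [610. 310.  56.] [-0.95  0.98  0.38  1.06  0.24  1.71 -0.78]
end [602. 235.  56.] [-0.94  0.88  0.41  1.26  0.27  1.59 -0.75]
push rot [610. 310.  56.] [-1.    1.    0.48  1.06  0.17  1.7  -2.31]
end [602. 235.  56.] [-0.97  0.89  0.47  1.26  0.23  1.58 -2.3 ]
```

Run:
```python
from h import *
from plant import arm,fingers,kin,eyes
M=rot(PY,0); p=PEN-M@G1
arm.goto(p+[0,0,150],rv(M)); print(arm.get_time_s())
arm.line_to(p+[0,0,40]); print("hit",arm.line_to(p,vel=60,threshold=8), arm.get_tcp_pos())
fingers.grasp(); print("gap",arm.get_finger_gap())
arm.line_to(p+[0,0,130]); print(arm.get_finger_gap(),arm.get_time_s(),arm.get_ft_force())
for n in("side","top"):
    c=eyes.capture(n); np.savez(f"{n}1.npz",**c)
t,s=load("top","1"),load("side","1")
a=cv2.resize(s["color"][70:230,240:400],(480,480)); b=cv2.resize(t["color"][150:310,200:360],(480,480))
cv2.imwrite("pics/g1.png",cv2.resize(np.hstack([a,b])[:,:,::-1],(800,400)))
```

```text
2.0833
hit False [462.55595768 145.03038123   3.06413897]
gap 11.147491455499495
11.498243778207813 5.4667 [-0.79792162  0.84983236 -1.6117988 ]
```

View pics/g1.png

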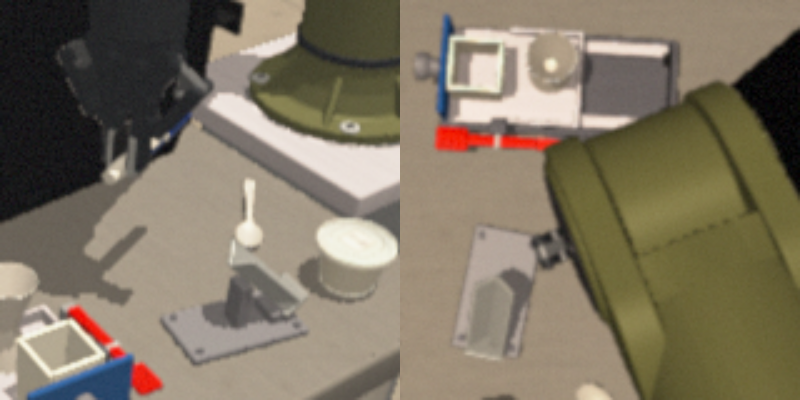

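The side view shows the marker hanging in the grip, with its tail at (118,170) and its cap at (178,128). The 11 mm gap is less than the 17 mm pen, so I'm checking the pen's pose in the grip.

Run:
```python
from h import *
from plant import arm
t,s=load("top","1"),load("side","1")
tcp=arm.get_tcp_pos(); M=R.from_rotvec(arm.get_tcp_rot()).as_matrix()
for k in(-67.5,-50,-25,0,25,60,67.5): print(k,proj(s,tcp+M@(G1+[-k,0,0])).round(1))
hsv=cv2.cvtColor(s["color"],cv2.COLOR_RGB2HSV)[70:230,240:400]
m=cv2.inRange(hsv,(105,100,40),(130,255,255)); ys,xs=np.nonzero(m)
for lab in [cv2.connectedComponentsWithStats(m)]: print(lab[2][1:]+[240,70,0,0,0],lab[3][1:]+[240,70])
c=cv2.resize(s["color"][85:155,260:340],None,fx=8,fy=8,interpolation=cv2.INTER_CUBIC)
for k in(-67.5,-25,0,67.5):
    q=(proj(s,tcp+M@(G1+[-k,0,0]))-[260,85]+.5)*8; cv2.drawMarker(c,tuple(int(v) for v in q),(255,255,0),0,14,1)
cv2.imwrite("pics/g1z.png",c[:,:,::-1])
```

```text
-67.5 [313.9 114.1]
-50 [310.2 117.2]
-25 [304.7 121.8]
0 [299.1 126.6]
25 [293.3 131.6]
60 [284.7 138.8]
67.5 [282.9 140.4]
[[308 115   8   9  22]
 [251 212  42  18 397]] [[311.59090909 119.31818182]
 [276.26448363 222.99748111]]
```

View pics/g1z.png

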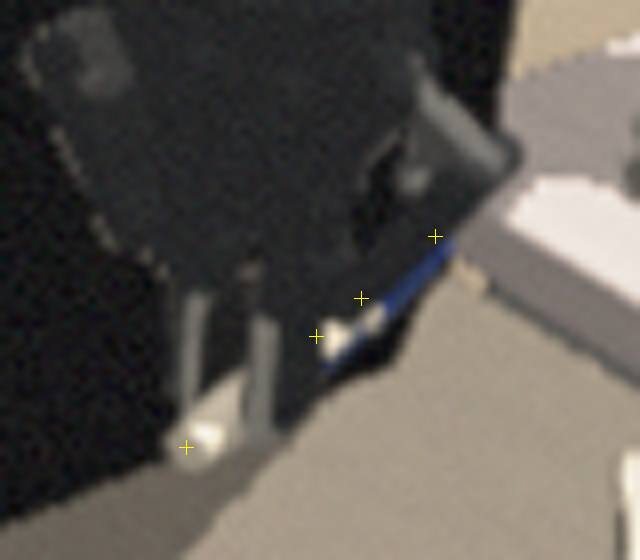

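The pen is held level in the grip, within about 3 mm of the prediction. Next I'll lay it in the cradle.

Run:
```python
from h import *
from plant import arm,fingers,kin,eyes
M=rot(CY,np.radians(45)); d=-M[:,0]; n=-M[:,2]
P=lambda s,h:SEAT-M@G1+d*s+n*h
arm.goto(P(6,80),rv(M)); print(arm.get_time_s(),arm.get_tcp_pos()-P(6,80))
arm.line_to(P(6,20)); arm.hold(.2); f0=arm.get_ft_force()
print("n hit",arm.line_to(P(6,-2),vel=40,threshold=5)); q=arm.get_tcp_pos()-P(0,0); print("s,n,l",q@d,q@n,q@M[:,1],arm.get_ft_force()-f0)
p=arm.get_tcp_pos(); print("s hit",arm.line_to(p-d*14,vel=30,threshold=5)); q=arm.get_tcp_pos()-P(0,0); print("s,n,l",q@d,q@n,q@M[:,1],arm.get_ft_force()-f0)
for n_ in("side","top"):
    c=eyes.capture(n_); np.savez(f"{n_}2.npz",**c)
s,t=load("side","2"),load("top","2")
a=cv2.resize(s["color"][140:240,270:370],(400,400),interpolation=2); b=cv2.resize(t["color"][210:310,190:290],(400,400),interpolation=2)
cv2.imwrite("pics/g2.png",np.hstack([a,b])[:,:,::-1]); print(arm.get_finger_gap(),arm.get_time_s())
```

```text
7.2417 [ 0.21468042 -0.25065454 -0.05815413]
n hit True
s,n,l 6.582907959246358 5.55501610327388 -0.10935504174243879 [0.37201617 0.08990472 4.42361159]
s hit True
s,n,l -0.3078928421002649 6.180483841812552 -0.46293378145117164 [-3.51393058  0.38948226  4.67207415]
11.08431296379891 8.8417
```

View pics/g2.png

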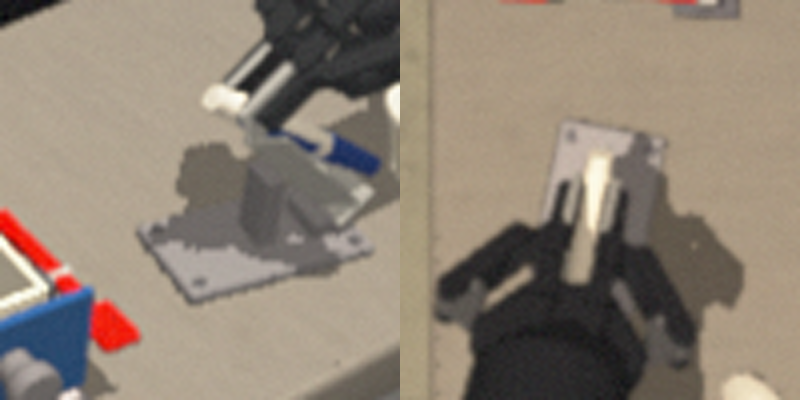

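Run:
```python
from h import *
from plant import arm
s,t=load("side","2"),load("top","2"); s0=load("side")
M=rot(CY,np.radians(45)); d=-M[:,0]; n=-M[:,2]
def dr(c,x0,y0,w,k):
    i=cv2.resize(c["color"][y0:y0+w,x0:x0+w],None,fx=k,fy=k,interpolation=cv2.INTER_CUBIC)
    for a,b,col in((-67.5,0,(255,255,0)),(-25,0,(255,0,0)),(12.5,0,(0,255,0)),(67.5,0,(255,255,0)),(-67.5,8,(0,255,255)),(12.5,-12,(255,0,255))):
        q=(proj(c,SEAT+d*a+n*b)-[x0,y0]+.5)*k; cv2.drawMarker(i,tuple(int(v) for v in q),col,0,10,1)
    return i
cv2.imwrite("pics/g2z.png",np.vstack([np.hstack([dr(s,305,155,66,6),dr(t,215,240,66,6)])])[:,:,::-1])
```

```text
(no output)
```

View pics/g2z.png

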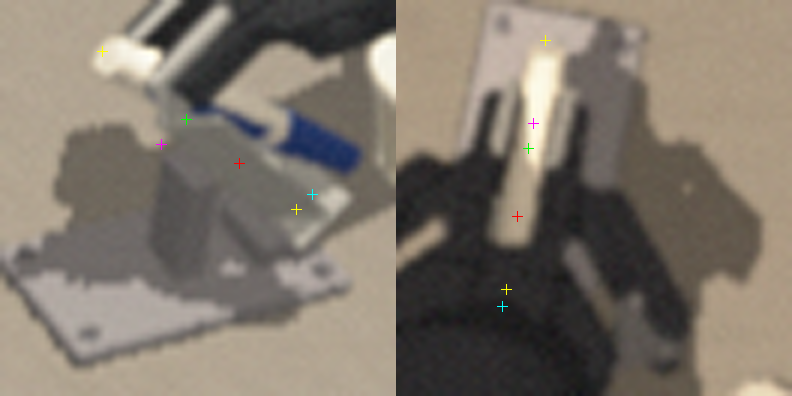

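The pen has pitched in the grip: its cap rides about 20 mm above the trough at (345,158), while its tail is where I expected. I'll quantify the pitch before letting go.

Run:
```python
from h import *
from plant import arm,kin
np.set_printoptions(precision=2,suppress=True)
s=load("side","2"); M=rot(CY,np.radians(45)); d=-M[:,0]; n=-M[:,2]; l=M[:,1]
tcp=arm.get_tcp_pos()
def onplane(u,v):
    o,r=ray(s,u,v); return o+r*((tcp-o)@l)/(r@l)
E=[onplane(363,181.6),onplane(321.8,163.8)]
for e in E: q=e-SEAT; print(e,"s,n",q@d,q@n,"tool",M.T@(e-tcp))
v=E[1]-E[0]; print("len",np.linalg.norm(v),"pitch",np.degrees(np.arcsin(v[2]/np.linalg.norm(v))))
for ti in(50,55,60,65):
    for k in(0,20,40): print(ti,k,kin.inverse_kinematics(tcp+n*k+d*6,rv(rot(CY,np.radians(ti)))))
```

```text
[335.22 256.7   33.02] s,n -70.88747370367474 25.657482601918712 tool [110.61   0.   -24.99]
[447.47 232.84 110.26] s,n 64.877735794389 -0.8710281988642521 tool [-25.15   0.     1.54]
len 138.33276544391208 pitch 33.94371841651298
50 0 [-0.47  0.02 -0.66  2.41  1.21  0.94 -0.65]
50 20 [-0.49 -0.03 -0.68  2.41  1.14  0.95 -0.61]
50 40 [-0.5  -0.08 -0.7   2.41  1.07  0.97 -0.56]
55 0 [-0.5   0.09 -0.69  2.43  1.33  1.04 -0.81]
55 20 [-0.52  0.04 -0.71  2.43  1.26  1.05 -0.76]
55 40 [-0.54 -0.01 -0.73  2.43  1.19  1.06 -0.72]
60 0 [-0.54  0.18 -0.72  2.45  1.43  1.17 -0.94]
60 20 [-0.55  0.12 -0.74  2.45  1.36  1.17 -0.9 ]
60 40 [-0.57  0.07 -0.77  2.45  1.29  1.18 -0.86]
65 0 None
65 20 None
65 40 None
```

Run:
```python
from h import *
from plant import arm,fingers,kin,eyes
M=rot(CY,np.radians(45)); d=-M[:,0]; n=-M[:,2]
p=arm.get_tcp_pos(); arm.line_to(p+n*30+d*8)
M2=rot(CY,np.radians(56)); gm=np.array([42.7,0,-11.7]); P=lambda s,h:SEAT-M2@gm+d*s+n*h
print(kin.inverse_kinematics(P(4,35),rv(M2)),arm.get_joint_pos())
try: arm.line_to(P(4,35),rv(M2),vel=60)
except arm.PlanningError as e: print("line fail",e); raise SystemExit
arm.hold(.2)
print("hit",arm.line_to(P(4,4),vel=30,threshold=3)); q=arm.get_tcp_pos()-P(0,0); print("s,n",q@d,q@n,arm.get_ft_force(),arm.get_time_s())
c=eyes.capture("side"); np.savez("side3.npz",**c)
i=cv2.resize(c["color"][150:225,300:375],None,fx=6,fy=6,interpolation=2)
for a in(-67.5,0,67.5): cv2.drawMarker(i,tuple(int(v) for v in (proj(c,SEAT+d*a)-[300,150]+.5)*6),(255,255,0),0,10,1)
cv2.imwrite("pics/g3.png",i[:,:,::-1])
```

```text
[-0.50234616  0.02284219 -0.75751014  2.43140742  1.24184503  1.0772393
 -0.76181689] [-0.46611084 -0.09976728 -0.64471238  2.38125175  0.97757894  0.89071268
 -0.41859512]
hit True
s,n 4.291614619286651 24.36528331554561 [-1.89849601  0.50049645  3.4571634 ] 10.3667
```

View pics/g3.png

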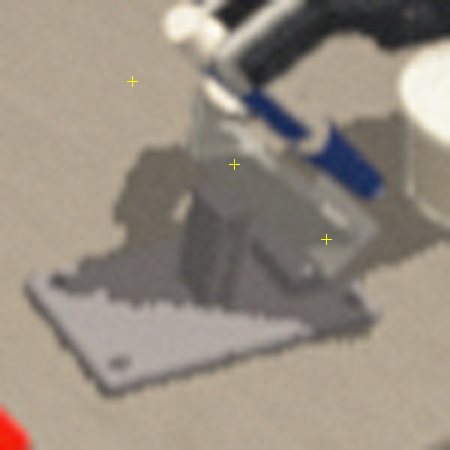

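The pen is now parallel to the trough and about 24 mm above it: tail at (190,25), cap at (372,188). The early stop was spurious, so I'm continuing down.

Run:
```python
from h import *
from plant import arm,fingers,kin,eyes
M=rot(CY,np.radians(45)); d=-M[:,0]; n=-M[:,2]
M2=rot(CY,np.radians(56)); gm=np.array([42.7,0,-11.7]); P=lambda s,h:SEAT-M2@gm+d*s+n*h
arm.hold(.3); f0=arm.get_ft_force(); print(f0)
for h in(18,13,9,6,4,2):
    hit=arm.line_to(P(4,h),vel=30,threshold=6); arm.hold(.1); f=arm.get_ft_force()-f0; q=arm.get_tcp_pos()-P(0,0); print(h,hit,"n",q@n,f.round(1))
    if hit or np.linalg.norm(f)>2.5: break
c=eyes.capture("side"); np.savez("side4.npz",**c)
i=cv2.resize(c["color"][150:225,300:375],None,fx=6,fy=6,interpolation=2)
for a in(-67.5,0,67.5): cv2.drawMarker(i,tuple(int(v) for v in (proj(c,SEAT+d*a)-[300,150]+.5)*6),(255,255,0),0,10,1)
cv2.imwrite("pics/g4.png",i[:,:,::-1]); print(arm.get_time_s())
```

```text
[-0.73780358  0.3279084   3.3073014 ]
18 False n 17.96004743857671 [0.9 0.8 1. ]
13 False n 12.900719487126711 [ 0.1 -0.3  0.1]
9 False n 8.974918165588083 [-0.9  0.7 -0.2]
6 False n 5.906518510690361 [-0.6  1.3 -1.6]
4 False n 3.9053955991999896 [-2.4 -0.2  0.7]
2 False n 2.0499746516135495 [-5.4 -2.6  3.5]
13.0917
```

View pics/g4.png

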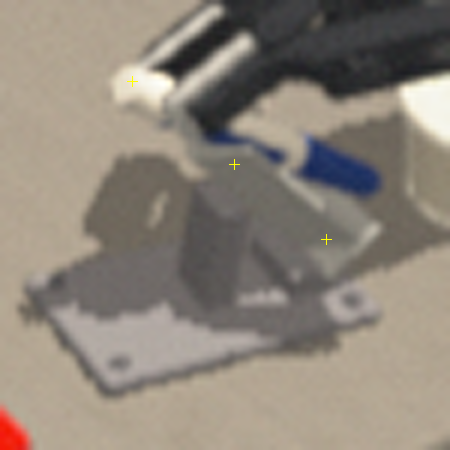

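The trough's upper end is pitching the cap up again: tail at (130,88), cap at (372,185). The pen sits over the V, offset 4 mm up-slope and with its centre of mass inboard of the trough end, so letting go should drop the cap into the V. I'll release, back off and check numerically.

Run:
```python
from h import *
from plant import arm,fingers,kin,eyes
M=rot(CY,np.radians(45)); d=-M[:,0]; n=-M[:,2]; l=M[:,1]; M2=rot(CY,np.radians(56))
fingers.open_gripper(); arm.hold(.2)
p=arm.get_tcp_pos()
for k in(90,70,50):
    try: arm.line_to(p-M2[:,2]*k); break
    except arm.PlanningError: pass
print(k,arm.get_time_s())
try: Mr=rot(CY,0); arm.goto(SEAT+44*d+[0,0,100],rv(Mr))
except arm.PlanningError as e: print(e)
print(arm.get_tcp_pos(),arm.get_joint_pos().round(2),arm.get_time_s())
for n_ in("side","top"): np.savez(f"{n_}5.npz",**eyes.capture(n_))
s,t=load("side","5"),load("top","5")
def dr(c,x0,y0,w,k):
    i=cv2.resize(c["color"][y0:y0+w,x0:x0+w],None,fx=k,fy=k,interpolation=cv2.INTER_CUBIC)
    for a in(-67.5,0,67.5): cv2.drawMarker(i,tuple(int(v) for v in (proj(c,SEAT+d*a)-[x0,y0]+.5)*k),(255,255,0),0,10,1)
    return i
cv2.imwrite("pics/g5.png",np.hstack([dr(s,305,150,66,6),dr(t,215,240,66,6)])[:,:,::-1])
```

```text
90 14.75
[431.48796762 236.37065166 194.86984321] [-0.78  0.    0.23  1.89 -0.    1.25  0.81] 16.1
```

View pics/g5.png

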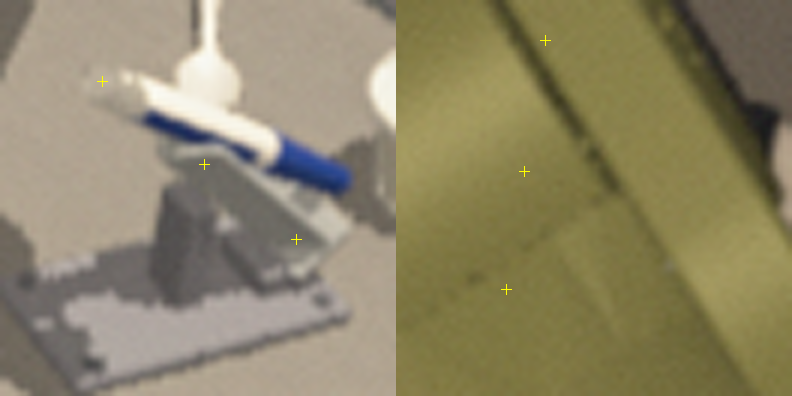

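The pen rests shallow, with its cap at (345,180) apparently on top of the toe rather than in the V. I'll clear the arm and triangulate the trough's features and the pen in both views.

Run:
```python
from h import *
from plant import arm,fingers,kin,eyes
np.set_printoptions(precision=1,suppress=True)
M=rot(CY,np.radians(45)); d=-M[:,0]; n=-M[:,2]; l=M[:,1]
T=lambda x,y:(203+x/4-.4,152+y/4-.4); S=lambda x,y:(210+x/5-.4,150+y/5-.4)
t0,s0=load("top"),load("side")
def rep(nm,p,e): q=p-SEAT; print(nm,p,"s,n,l",np.array([q@d,q@n,q@l]),"err",round(e,1))
rep("toe+l",*tri(t0,T(93,555),s0,S(768,187))); rep("toe-l",*tri(t0,T(150,567),s0,S(718,150)))
rep("up-l",*tri(t0,T(167,462),s0,S(615,82)))
q=arm.get_joint_pos(); q[0]-=.45; arm.goto_joints(q)
for n_ in("side","top"): np.savez(f"{n_}6.npz",**eyes.capture(n_))
s,t=load("side","6"),load("top","6"); print(arm.get_time_s())
P={}
for nm,c,x0,y0,w,h in(("s",s,310,145,60,60),("t",t,210,240,50,62)):
    hsv=cv2.cvtColor(c["color"],cv2.COLOR_RGB2HSV)[y0:y0+h,x0:x0+w]
    m=cv2.inRange(hsv,(105,110,40),(130,255,255)); k,L,st,ce=cv2.connectedComponentsWithStats(m)
    for i in range(1,k):
        if st[i,4]>8: print(nm,"blue",st[i]+[x0,y0,0,0,0],ce[i]+[x0,y0])
    w_=cv2.inRange(hsv,(0,0,200),(40,80,255)); k,L,st,ce=cv2.connectedComponentsWithStats(w_)
    for i in range(1,k):
        if st[i,4]>15:
            pts=np.argwhere(L==i)[:,::-1].astype(np.float32)+[x0,y0]; print(nm,"white",st[i,4],cv2.boxPoints(cv2.minAreaRect(pts.astype(np.float32))).tolist())
i=np.hstack([cv2.resize(c["color"][y:y+66,x:x+66],None,fx=6,fy=6,interpolation=2) for c,x,y in((s,305,150),(t,210,240))])
cv2.imwrite("pics/g6.png",i[:,:,::-1])
```

```text
toe+l [350.6 269.3  33.1] s,n,l [-62.   16.9  15. ] err 3.8
toe-l [344.  236.2  29.1] s,n,l [-64.6  13.8 -18.7] err 0.3
up-l [404.7 224.2  82.8] s,n,l [ 17.2   8.  -17.9] err 0.1
17.1833
s blue [330 169   9   4  14] [333.6 170.9]
s blue [350 174  13   8  56] [356.1 177.7]
s white 190 [[318.0219421386719, 165.04275512695312], [321.6531677246094, 153.74563598632812], [353.5375671386719, 163.99420166015625], [349.9063415527344, 175.29132080078125]]
s white 24 [[367.0, 160.0], [369.0, 160.0], [369.0, 169.0], [367.0, 169.0]]
t blue [231 283   7  15  75] [233.4 289.2]
t white 223 [[231.739990234375, 280.8199768066406], [236.79998779296875, 245.39999389648438], [243.37997436523438, 246.33999633789062], [238.31997680664062, 281.7599792480469]]
```

The triangulation shows the toe's top edge standing at n≈15 mm, with the trough about 4.5 mm further up-slope than I assumed. So the cap landed on the toe in both attempts. I'll locate the pen, regrip it, shift it up-slope and release.

```bash
cat >> h.py <<'E'
SEAT0=SEAT.copy(); _M=rot(CY,np.radians(45)); SEAT=SEAT0-_M[:,0]*4.5-_M[:,2]*1.5-_M[:,1]*1
E
python3 - <<'E'
from h import *
from plant import arm,kin
np.set_printoptions(precision=1,suppress=True)
M=_M if 0 else rot(CY,np.radians(45)); d=-M[:,0]; n=-M[:,2]; l=M[:,1]
s,t=load("side","6"),load("top","6")
# extent of pen ends along its image axis from saturation/value masks
for nm,c,u,v in(("tail",s,0,0),):
    pass
a,e1=tri(t,(240.1,245.9),s,(319.8,159.6)); b,e2=tri(t,(233.4,289.2),s,(356.1,177.7))
for nm,p,e in(("tail",a,e1),("capcentre",b,e2)):
    q=p-SEAT; print(nm,p,"s,n,l",q@d,q@n,q@l,"err",e)
v=(a-b); print("len",np.linalg.norm(v),"pitch",np.degrees(np.arcsin(v[2]/np.linalg.norm(v))),"yaw",np.degrees(np.arctan2(v[1],v[0])))
E
```

```text
tail [450.5 230.4 120. ] s,n,l 69.71688639574992 2.082119312011635 -1.2976001712930092 err 2.5034469875167558
capcentre [355.1 250.6  48.2] s,n,l -49.998012900536786 20.26991962331622 -1.3467173734381284 err 1.5058648826792558
len 121.08862707200666 pitch 36.361340699911906 yaw -11.971139859195606
```

Run:
```python
from h import *
from plant import arm,fingers,kin,eyes
np.set_printoptions(precision=1,suppress=True)
M=rot(CY,np.radians(45)); d=-M[:,0]; n=-M[:,2]; l=M[:,1]
Mg=rot(CY,np.radians(36.4)); tail=np.array([450.5,230.4,120]); g=tail+Mg[:,0]*28; tcp=g+Mg[:,2]*19
arm.goto(tcp-Mg[:,2]*75,rv(Mg)); arm.line_to(tcp,vel=120); fingers.grasp(); print("gap",arm.get_finger_gap(),arm.get_ft_force(),arm.get_time_s())
gm=np.array([39.5,0,-19]); P=lambda s,h:SEAT-M@gm+d*s+n*h
p=arm.get_tcp_pos(); arm.line_to(p+d*12+n*6)
arm.line_to(P(9,12),rv(M),vel=80); arm.hold(.2); f0=arm.get_ft_force()
for h in(8,5,3):
    hit=arm.line_to(P(9,h),vel=40,threshold=8); arm.hold(.1); f=arm.get_ft_force()-f0; print(h,hit,(arm.get_tcp_pos()-P(0,0))@n,f)
    if hit or np.linalg.norm(f)>4: break
np.savez("side7.npz",**eyes.capture("side")); s=load("side","7")
for a in(-67.5,-50,67.5): print(a,proj(s,SEAT+d*(9+a)+n*h))
hsv=cv2.cvtColor(s["color"],cv2.COLOR_RGB2HSV)[145:215,305:375]
k,L,st,ce=cv2.connectedComponentsWithStats(cv2.inRange(hsv,(105,110,40),(130,255,255))); print(st[1:]+[305,145,0,0,0],ce[1:]+[305,145],arm.get_time_s())
```

```text
gap 11.898446320626384 [-0.9  1.4  0.2] 19.5333
8 False 8.116747395109643 [-5.6 -1.8  4.9]
-67.5 [353.9 183.7]
-50 [350.  180.4]
67.5 [321.  156.3]
[[334 171   5   3  11]
 [348 175  10   9  41]] [[336.  172. ]
 [352.6 179.4]] 20.775
```

Run:
```python
from h import *
from plant import arm,fingers,kin,eyes
np.set_printoptions(precision=1,suppress=True)
M=rot(CY,np.radians(45)); d=-M[:,0]; n=-M[:,2]; l=M[:,1]
fingers.open_gripper(); arm.hold(.2); p=arm.get_tcp_pos(); arm.line_to(p-M[:,2]*75)
q=arm.get_joint_pos(); q[0]-=.5; arm.goto_joints(q)
for n_ in("side","top"): np.savez(f"{n_}8.npz",**eyes.capture(n_))
s,t=load("side","8"),load("top","8"); print(arm.get_time_s())
for nm,c,x0,y0,w,h in(("s",s,310,145,60,60),("t",t,210,240,50,62)):
    hsv=cv2.cvtColor(c["color"],cv2.COLOR_RGB2HSV)[y0:y0+h,x0:x0+w]
    for cn,lo,hi in(("blue",(105,110,40),(130,255,255)),("white",(0,0,195),(40,80,255))):
        k,L,st,ce=cv2.connectedComponentsWithStats(cv2.inRange(hsv,lo,hi))
        for i in range(1,k):
            if st[i,4]>8:
                pts=(np.argwhere(L==i)[:,::-1]+[x0,y0]).astype(np.float32); print(nm,cn,st[i,4],ce[i]+[x0,y0],cv2.boxPoints(cv2.minAreaRect(pts)).round(1).tolist())
i=np.hstack([cv2.resize(c["color"][y:y+66,x:x+66],None,fx=6,fy=6,interpolation=2) for c,x,y in((s,305,150),(t,205,235))])
cv2.imwrite("pics/g8.png",i[:,:,::-1])
```

```text
23.3333
s blue 29 [333.6 169.3] [[328.79998779296875, 167.3000030517578], [330.29998779296875, 165.1999969482422], [339.1000061035156, 171.8000030517578], [337.6000061035156, 173.89999389648438]]
s blue 20 [351.6 179.5] [[348.0, 177.0], [349.0, 176.0], [355.5, 182.5], [354.5, 183.5]]
s white 242 [335.7 161.4] [[317.6000061035156, 149.1999969482422], [340.8999938964844, 144.39999389648438], [347.6000061035156, 176.6999969482422], [324.20001220703125, 181.5]]
s white 30 [367.9 164. ] [[366.0, 159.0], [369.0, 159.0], [369.0, 169.0], [366.0, 169.0]]
t blue 53 [234.9 284.2] [[233.0, 279.0], [238.0, 279.0], [238.0, 290.0], [233.0, 290.0]]
t white 207 [238.  260.4] [[233.0, 277.70001220703125], [236.8000030517578, 243.60000610351562], [243.3000030517578, 244.39999389648438], [239.5, 278.3999938964844]]
```

View pics/g8.png

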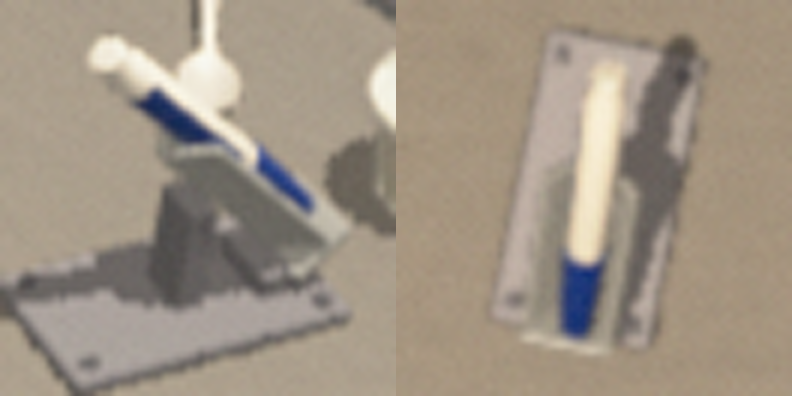

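Run:
```python
from h import *
np.set_printoptions(precision=1,suppress=True)
M=rot(CY,np.radians(45)); d=-M[:,0]; n=-M[:,2]; l=M[:,1]
s,t=load("side","8"),load("top","8")
b,e=tri(t,(235.2,284.2),s,(351.8,179.5)); q=b-SEAT; print("cap",b,q@d,q@n,q@l,e)
# seam and tail of pen: colour profile along top-view axis
for r in range(238,294,2): print(r,[int(x) for x in t["color"][r,int(round(240-(r-244)*.135))]],end=' ')
```

```text
cap [365.  247.2  45.4] -44.663295936085994 10.891546272062559 -2.6397313095407515 2.9396026263535187
238 [165, 148, 126] 240 [153, 138, 115] 242 [169, 155, 144] 244 [195, 179, 166] 246 [221, 203, 173] 248 [235, 226, 197] 250 [245, 235, 208] 252 [247, 238, 215] 254 [247, 238, 214] 256 [248, 238, 214] 258 [247, 236, 212] 260 [247, 237, 212] 262 [246, 234, 207] 264 [245, 233, 206] 266 [244, 232, 205] 268 [244, 232, 205] 270 [242, 228, 200] 272 [240, 227, 196] 274 [240, 226, 198] 276 [240, 226, 196] 278 [178, 167, 165] 280 [34, 61, 127] 282 [30, 58, 124] 284 [34, 61, 122] 286 [34, 58, 121] 288 [27, 54, 117] 290 [63, 75, 119] 292 [188, 177, 161]
```

The marker now lies in the V with its cap at the toe: in the side view from (105,50) to (310,205), in the top view with the cap against the toe at (575,335). My viewer budget is used up, so from here I check numerically. Next I regrip with the tool vertical, lift and swing the pen upright.

Run:
```python
from h import *
from plant import arm,fingers,kin,eyes
np.set_printoptions(precision=1,suppress=True)
M=rot(CY,np.radians(45)); d=-M[:,0]; n=-M[:,2]; l=M[:,1]
s,t=load("side","8"),load("top","8")
a,e=tri(t,(239.6,245.6),s,(322.6,158.8)); q=a-SEAT; print("tail",a,q@d,q@n,q@l,e)
tail=SEAT+d*np.clip(q@d,65,70)+n*np.clip(q@n,0,5)+l*np.clip(q@l,-2,1)
Mr=rot(CY,0); g=tail-d*24; tcp=g-np.array([0,0,19])
print(tcp); arm.goto(tcp+[0,0,75],rv(Mr)); arm.line_to(tcp,vel=120); fingers.grasp(); print("gap",arm.get_finger_gap(),arm.get_ft_force(),arm.get_time_s())
arm.line_to(tcp+[0,0,110])
M2=rot(np.radians(-6),np.radians(45)); gp=POT+[0,0,111+89]   # grip height: pen foot ~ 115 above table
arm.goto(gp+M2[:,2]*19,rv(M2)); arm.hold(.2)
for n_ in("side","top"): np.savez(f"{n_}9.npz",**eyes.capture(n_))
tc=arm.get_tcp_pos(); np.save("tc9.npy",tc); print("gap",arm.get_finger_gap(),tc,arm.get_time_s())
s,t=load("side","9"),load("top","9"); g=tc-M2[:,2]*19
for k in(24,0,-43.5,-66,-90,-111): print(k,proj(s,g+[0,0,k]),proj(t,g+[0,0,k]))
for nm,c,x0,y0,w,h in(("s",s,220,60,110,150),("t",t,200,130,60,90)):
    hsv=cv2.cvtColor(c["color"],cv2.COLOR_RGB2HSV)[y0:y0+h,x0:x0+w]
    k,L,st,ce=cv2.connectedComponentsWithStats(cv2.inRange(hsv,(105,110,40),(130,255,255)))
    for i in range(1,k):
        if st[i,4]>8:
            pts=(np.argwhere(L==i)[:,::-1]+[x0,y0]).astype(np.float32); print(nm,st[i,4],ce[i]+[x0,y0],cv2.boxPoints(cv2.minAreaRect(pts)).round(1).tolist())
```

```text
tail [449.4 233.  123.4] 70.94867932230667 5.636685052273265 1.0875932968878512 2.4688882368228446
[432.5 236.5  86.3]
gap 12.835330573987047 [-1.5 -2.8  4.2] 25.9083
gap 12.253068351391251 [617.8 252.4 212.8] 27.9583
24 [268.2 129.9] [223.5 158.1]
0 [267.5 142.6] [224.5 161.1]
-43.5 [266.4 164.3] [226.2 166. ]
-66 [265.8 174.9] [227.  168.4]
-90 [265.2 185.8] [227.9 170.7]
-111 [264.7 195. ] [228.5 172.7]
s 89 [266.9 164.4] [[264.0, 158.0], [270.0, 158.0], [270.0, 171.0], [264.0, 171.0]]
s 101 [266.3 185.8] [[264.0, 195.0], [264.0, 177.0], [270.0, 177.0], [270.0, 195.0]]
```

Prediction and image agree within 1 px: the pen is upright over the pot. Lowering it now.

Run:
```python
from h import *
from plant import arm,fingers,kin,eyes
np.set_printoptions(precision=1,suppress=True)
tc=np.load("tc9.npy"); M2=rot(np.radians(-6),np.radians(45))
print(arm.line_to(tc-[0,0,50],vel=80,threshold=8),arm.get_tcp_pos()-tc)
if (arm.get_tcp_pos()-tc)[2]<-45:
    arm.hold(.2); f0=arm.get_ft_force()
    print(arm.line_to(tc-[0,0,88],vel=50,threshold=6),arm.get_tcp_pos()-tc,arm.get_ft_force()-f0)
np.savez("side10.npz",**eyes.capture("side")); s=load("side","10")
g=arm.get_tcp_pos()-M2[:,2]*19
print([proj(s,g+[0,0,k]) for k in(24,-43)],proj(s,[604.9,255.7,86]),arm.get_time_s())
m=cv2.inRange(cv2.cvtColor(s["color"],cv2.COLOR_RGB2HSV)[150:240,240:290],(105,110,40),(130,255,255))
k,L,st,ce=cv2.connectedComponentsWithStats(m); print([(st[i]+[240,150,0,0,0],ce[i]+[240,150]) for i in range(1,k) if st[i,4]>8])
```

```text
False [  0.3   0.1 -49.6]
False [  0.2   0.1 -87.8] [-1.3  0.2 -0.5]
[array([265.8, 173.9]), array([264.3, 203.4])] [264.5 207.9] 29.8917
[(array([262, 199,   6,  12,  63]), array([264.5, 204.6])), (array([251, 213,  39,  27, 577]), array([270.9, 227.5]))]
```

Run:
```python
from h import *
from plant import arm,fingers,kin,eyes
np.set_printoptions(precision=1,suppress=True)
M2=rot(np.radians(-6),np.radians(45))
fingers.open_gripper(); arm.hold(.2); p=arm.get_tcp_pos(); arm.line_to(p-M2[:,2]*90)
fingers.grasp(); print(arm.get_finger_gap(),arm.get_time_s())
M3=rot(np.radians(-6),np.radians(15)); P=PAD+[4,0,0]
arm.goto(P+[0,0,70],rv(M3)); arm.line_to(P+[0,0,15],vel=120); arm.hold(.2); f0=arm.get_ft_force()
print(arm.line_to(P-[0,0,27],vel=40,threshold=15),arm.get_tcp_pos(),arm.get_ft_force()-f0); arm.hold(.2); print(arm.get_ft_force()-f0)
arm.line_to(P+[0,0,90]); print(arm.get_time_s())
q=arm.get_joint_pos(); q[0]+=.35; arm.goto_joints(q) if 0 else None
for n_ in("side","top"): np.savez(f"{n_}11.npz",**eyes.capture(n_))
for nm in("side","top"):
  for k_ in("0","11"):
    c=load(nm,k_); x0,y0,w,h=(225,130,90,110) if nm=="side" else(200,150,80,70)
    hsv=cv2.cvtColor(c["color"],cv2.COLOR_RGB2HSV)[y0:y0+h,x0:x0+w]
    for cn,lo,hi in(("blue",(105,110,40),(130,255,255)),("red",(0,180,90),(6,255,255))):
        k,L,st,ce=cv2.connectedComponentsWithStats(cv2.inRange(hsv,lo,hi)); print(nm,k_,cn,[(st[i].tolist(),(ce[i]+[x0,y0]).round(1).tolist()) for i in range(1,k) if st[i,4]>8])
s=load("side","11"); print("pen pred cap",proj(s,POT+[0,0,20]),"stripe",proj(s,POT+[0,0,67.5]),"tail",proj(s,POT+[0,0,135]))
hsv=cv2.cvtColor(s["color"],cv2.COLOR_RGB2HSV)[160:200,250:285]; print("white",[ (160+r,250+np.nonzero((hsv[r,:,2]>195)&(hsv[r,:,1]<80))[0]) for r in(170-160,175-160,180-160,185-160)])
```

```text
0.0631407336480694 32.3083
True [549.1 281.3  29. ] [-2.3 -0.9  9.1]
[-2.   0.3  7.4]
36.125
side 0 blue [([75, 31, 10, 10, 49], [304.6, 165.2]), ([26, 82, 42, 28, 620], [272.1, 227.1])]
side 0 red [([43, 63, 16, 15, 77], [275.4, 199.8]), ([59, 79, 5, 3, 12], [286.1, 210.2]), ([68, 86, 11, 12, 90], [297.4, 221.7])]
side 11 blue [([44, 62, 13, 21, 132], [275.2, 202.1]), ([26, 81, 42, 29, 627], [272.0, 226.9])]
side 11 red [([43, 56, 7, 10, 47], [271.3, 190.1]), ([55, 72, 5, 5, 18], [281.8, 204.5]), ([67, 89, 10, 15, 90], [295.9, 226.8])]
top 0 blue [([15, 6, 6, 41, 92], [217.1, 177.4])]
top 0 red [([14, 51, 23, 9, 151], [223.5, 205.2]), ([41, 54, 23, 6, 92], [251.8, 206.9])]
top 11 blue [([17, 7, 4, 17, 36], [218.2, 164.4]), ([15, 33, 4, 9, 24], [216.8, 187.5])]
top 11 red [([44, 55, 20, 4, 79], [253.4, 206.5])]
pen pred cap [263.4 223.2] stripe [264.4 204.2] tail [266.  174.6]
white [(170, array([], dtype=int64)), (175, array([], dtype=int64)), (180, array([250, 251, 252, 253, 254, 280, 281, 282, 283, 284])), (185, array([250, 278, 279, 281, 283, 284]))]
```

The lever is down: its pad sank about 17 mm and met the stop. The pen is leaning on the pot wall, so I'll locate its top before pushing.

Run:
```python
from h import *
from plant import arm,eyes
np.set_printoptions(precision=1,suppress=True)
q=arm.get_joint_pos(); q[0]-=.35; arm.goto_joints(q)
for n_ in("side","top"): np.savez(f"{n_}12.npz",**eyes.capture(n_))
print(arm.get_time_s(),arm.get_tcp_pos())
for nm,(x0,y0,w,h) in(("side",(250,150,60,75)),("top",(195,150,60,60))):
    a,c=load(nm),load(nm,"12"); df=np.abs(a["color"].astype(int)-c["color"]).sum(2)[y0:y0+h,x0:x0+w]; sub=c["color"][y0:y0+h,x0:x0+w]
    m=((df>90)).astype(np.uint8); k,L,st,ce=cv2.connectedComponentsWithStats(m)
    for i in range(1,k):
        if st[i,4]>15:
            pts=(np.argwhere(L==i)[:,::-1]+[x0,y0]).astype(np.float32); print(nm,st[i,4],ce[i]+[x0,y0],sub[L==i].mean(0),cv2.boxPoints(cv2.minAreaRect(pts)).round(0).tolist())
s,t=load("side","12"),load("top","12")
G=" .:-=+*#%@"
for nm,c,x0,y0,w,h in(("side",s,252,160,52,60),("top",t,203,158,50,55)):
    print(nm,x0,y0)
    hsv=cv2.cvtColor(c["color"],cv2.COLOR_RGB2HSV)
    for y in range(y0,y0+h,2 if nm=="side" else 2): print(y,"".join("B" if 105<=hsv[y,x,0]<=130 and hsv[y,x,1]>110 else "R" if hsv[y,x,0]<7 and hsv[y,x,1]>170 else G[int(c["color"][y,x].mean()/25.6)] for x in range(x0,x0+w)))
```

```text
37.1833 [419.6 448.7 133.8]
side 528 [283.2 188.4] [137.5 109.1 110.1] [[256.0, 206.0], [291.0, 150.0], [311.0, 162.0], [276.0, 218.0]]
side 18 [282.1 180.9] [239.9 236.4 222.5] [[280.0, 182.0], [283.0, 178.0], [285.0, 180.0], [282.0, 184.0]]
side 69 [298.3 219.6] [184.6 150.6 133.8] [[291.0, 217.0], [295.0, 213.0], [305.0, 223.0], [301.0, 227.0]]
top 138 [221.4 178.8] [160.7 156.2 148.9] [[209.0, 181.0], [211.0, 171.0], [236.0, 175.0], [234.0, 185.0]]
top 44 [216.2 203.7] [167.8 124.9 108.2] [[210.0, 206.0], [218.0, 197.0], [223.0, 201.0], [215.0, 210.0]]
side 252 160
160 *************+**************************************
162 ****************************************************
164 ****************************************************
166 ****************************************************
168 ****************************************************
170 ****************************************************
172 ****************************************************
174 ****************************************************
176 ****************************************************
178 ##*****
[... 2037 characters left out ...]
*+=BBB:-====================++*##%@@@@@@
190 ++++++++++++=BBB:++++*%@@%%%%%%%%#####%@@@@@@@@@@@
192 +++++++++++==BBB-++++#@@@@@@@@@@@@@@@@@@@@@@@@@@@@
194 ++++++++**++=BBB-+++*%@@@@@@@@@@@@@@@@@@@@@@@@@@@@
196 ++++++++***++-:B-+*#%@@@@@@@@@@@@@%%%%%%@@@@@@@@@@
198 +++++++++++++==-=+*###%%%%%%%%@@%*======*%%%%%%%%%
200 +++++++++*+++==========================--:-===+=++
202 +++++*++++++++=RRRRRRRRRRR----=========-:::-======
204 ++++++++++++++RRRRRRRRRRRRRRRR===R=*#+RRRRRR======
206 ++++++++++++++RRRRRRRRRRRRRRRRRRRR+#*RRRRRRRRRRRRR
208 ++++++++++++++RRRRRRRRRRRRRRRR==+++**+RRRRRRRRRRRR
210 +*+++++++++++++=RRRRRRRRR---=+++++++++++++++++++++
212 ++++++++++++++++++++++++++++++++++++++++++++++++++
```

The pen leans towards +y over the front plate, with its tail near (284,182) in the side view and (213,178) in the top view. Pushing with the tool tilted 45° keeps the body well away from it.

Run:
```python
from h import *
from plant import arm,fingers,kin,eyes
np.set_printoptions(precision=1,suppress=True)
s,t=load("side","12"),load("top","12"); print("pen tail",tri(t,(213,178),s,(284,182)))
M=rot(np.arctan2(RX[1],RX[0]),np.radians(45)); A=KNOB-RX*40+[0,0,-6]
arm.goto(A+[0,0,50]-RX*20,rv(M)); print(arm.get_time_s()); arm.line_to(A,vel=150); arm.hold(.2); f0=arm.get_ft_force()
hit=arm.line_to(A+RX*85,vel=60,threshold=15); p=arm.get_tcp_pos(); print(hit,(p-KNOB)@RX,arm.get_ft_force()-f0,arm.get_time_s())
if (p-KNOB)@RX<60 and hit:
    arm.hold(.1); print("stopped early", arm.get_ft_force()-f0)
else:
    hit=arm.line_to(p+RX*45,vel=40,threshold=22); p=arm.get_tcp_pos(); print(hit,(p-KNOB)@RX,arm.get_ft_force()-f0,arm.get_time_s())
```

```text
pen tail (array([586.3, 282.5, 155.5]), np.float64(0.4206017626032177))
38.525
False 45.14972814639852 [0.1 0.4 0.6] 40.8
True 69.13288241860629 [-0.1  0.3  1.3] 41.5333
```

Run:
```python
from h import *
from plant import arm,fingers,kin,eyes
np.set_printoptions(precision=1,suppress=True)
arm.hold(.1); f0=arm.get_ft_force(); p=arm.get_tcp_pos()
hit=arm.line_to(p+RX*8,vel=20,threshold=14); q=arm.get_tcp_pos(); print("again",hit,(q-KNOB)@RX,arm.get_ft_force()-f0); arm.hold(.1); print(arm.get_ft_force()-f0)
arm.line_to(q-RX*60,vel=120); p=arm.get_tcp_pos(); arm.line_to(p+[-60,60,60]); print(arm.get_time_s())
for n_ in("side","top"): np.savez(f"{n_}13.npz",**eyes.capture(n_))
s,t=load("side","13"),load("top","13")
for d in(0,75): print("plate pred",[ (proj(t,b+RX*d).round(1),proj(s,b+RX*d).round(1)) for b in(np.array([603+3,282,82]),)], "rim-centre",proj(t,POT+[0,0,60]+RX*d),proj(s,POT+[0,0,60]+RX*d))
G=" .:-=+*#%@"
for nm,c,x0,y0,w,h in(("side",s,195,130,95,90),("top",t,205,155,110,58)):
    print(nm,x0,y0); hsv=cv2.cvtColor(c["color"],cv2.COLOR_RGB2HSV)
    for y in range(y0,y0+h,2): print(y,"".join("B" if 105<=hsv[y,x,0]<=130 and hsv[y,x,1]>110 else "R" if hsv[y,x,0]<7 and hsv[y,x,1]>170 else G[int(c["color"][y,x].mean()/25.6)] for x in range(x0,x0+w)))
for nm,bx in(("side",(135,160,65,90)),("top",(250,95,80,45))):
    a,c=load(nm)["color"].astype(int),load(nm,"13")["color"]; x,y,w,h=bx; print(nm,"bystander diff px",(np.abs(a-c).sum(2)[y:y+h,x:x+w]>100).sum())
```

```text
again True 69.11392474248589 [-0.6  0.8 -0.9]
[ 0.5  0.4 -0.4]
43.5583
plate pred [(array([216.8, 175.1]), array([272.5, 217.9]))] rim-centre [229.3 175.3] [264.3 207.3]
plate pred [(array([250.5, 177.7]), array([252.2, 194.4]))] rim-centre [263.2 178. ] [244.8 184.9]
side 195 130
130 +++++++++++++++++++-..     . .   .             ....        ..     . .     ... .   ..... . ..   
132 +++++++++++++++++++-.   .   ..  ... . .  .  ..         . . .           ..        .  .   . .....
134 +++++++++++++++++++-. .  .     . . ...    .  .  . . .   .  .. ..    ... . .  ... . . .    .    
136 +++++++++++++++++++=... .   .    ..      ...    .        ..        . . . .   ...       .       
138 +++++++++++++++++++=.  ...  .    ..  .   ...  .... . .. . . .   .. .  .     .  . .  B.      ..:
140 =++++++++++++++++++=.   .   .           . ..  . .  .. .  .  .. .        . ...   .       .:-=+**
142 ++++++++++++++++++++: . .  .  ..  .   . . ..         .       . .    ...   . ....   .:-=++******
144 ++++++++++++++++++++. ..   . .   .. .   ..     . .   .   .   . . .    .    . ...-=++***********
146 ++++++++++++++
[... 6377 characters left out ...]
===============+++==+++++++*+======--=++++**###%%%%%%%%%%%%%%%%%@%*-:--=++++
203 +++++++++++++++++++++++++++++++++++++======----------=========--======-:-=============------====++===---++++++
205 ++++++++++++++++++++++++++++++++++++++++++++RRRRRRRRRRRR--=====-=++==--:--==-----==========-=----=======++++++
207 +++++++++++++++++++++++++++++++++++++++++++=RRRRRRRRRRRRRRRRRRRRR*#+RRRRRRRRRRRRRRRRRRRRRRRR==++++++++++++++++
209 ++++++++++++++++++++++++++++++++++++++++++++RRRRRRRRRRRRRRRRRRRR+##+RRRRRRRRRRRRRRRRRRRRRRRR--++++++++++++++++
211 +++++++++++++++++++++++++++++++++++++++++++=RRRRRRRRRRRR-========+++=-======++++++========----++++++++++++++++
side bystander diff px 0
top bystander diff px 0
```

The plate is at top-view column 250.5, against 250.5 predicted for 75 mm of travel. The film roll and jar are unchanged, the jigger is standing and the lever is down. I'll do a sub-pixel travel check on the stored images, without moving.

Run:
```python
from h import *
t0,t1=load("top"),load("top","13"); s0,s1=load("side"),load("side","13")
f=lambda c:c["color"].astype(np.float32)
def m(a,b,x,y,w,h,dx,dy):
    T=cv2.cvtColor(a["color"][y:y+h,x:x+w],cv2.COLOR_RGB2GRAY); T=cv2.resize(T,None,fx=8,fy=8,interpolation=2)
    S=cv2.cvtColor(b["color"][y+dy-4:y+dy+h+4,x+dx-4:x+dx+w+4],cv2.COLOR_RGB2GRAY); S=cv2.resize(S,None,fx=8,fy=8,interpolation=2)
    _,v,_,l=cv2.minMaxLoc(cv2.matchTemplate(S,T,5)); return v,dx-4+l[0]/8,dy-4+l[1]/8
print("plate/rim",m(t0,t1,213,186,30,10,33,2),m(t0,t1,213,158,30,10,33,2))
for d in(72,75): print(d,[(proj(t0,p+RX*d)-proj(t0,p)).round(2) for p in(np.array([575,275,84]),np.array([640,270,84]))])
print("side knob",m(s0,s1,268,225,22,24,-22,-25)); k=np.array([610,310,56])
for d in(72,75): print(d,proj(s0,k+RX*d)-proj(s0,k))
```

```text
plate/rim (0.9263921976089478, 32.875, 1.875) (0.8795102834701538, 33.75, 2.0)
72 [array([32.66,  2.6 ]), array([32.28,  2.57])]
75 [array([34.02,  2.7 ]), array([33.63,  2.67])]
side knob (0.8391247987747192, -20.875, -23.25)
72 [-20.04383563 -23.92929028]
75 [-20.82750667 -24.86487427]
```

The images give 72.5–75 mm of travel, which isn't tight enough. There is time for one firmer confirming push.

Run:
```python
from h import *
from plant import arm,fingers,kin,eyes
np.set_printoptions(precision=1,suppress=True)
A=KNOB+[0,0,-6]
arm.line_to(A+RX*30,vel=250); arm.line_to(A+RX*62,vel=120); arm.hold(.1); f0=arm.get_ft_force()
hit=arm.line_to(A+RX*80,vel=25,threshold=28); p=arm.get_tcp_pos(); print(hit,(p-A)@RX,arm.get_ft_force()-f0,arm.get_time_s())
arm.line_to(p-RX*40,vel=150); arm.line_to(p-RX*80+[0,0,30],vel=200); print(arm.get_time_s())
for n_ in("side","top"): np.savez(f"{n_}14.npz",**eyes.capture(n_))
a,b=load("side","13")["color"].astype(int),load("side","14")["color"].astype(int)
d=np.abs(a-b).sum(2)[150:220,195:275]>90; print("changed px on caddy",d.sum())
a,b=load("top","13")["color"].astype(int),load("top","14")["color"].astype(int)
d=np.abs(a-b).sum(2)[155:212,245:310]>90; print("top changed",d.sum())
```

```text
False 69.4938760114653 [-0.2 21.1  6.9] 45.65
46.5333
changed px on caddy 9
top changed 4
```

Commanded to 80 mm, the push stalled at 69.5 mm against 21 N, so the caddy is hard against the stop. Nothing else changed, so I'm handing in.

```bash
python3 -c "
from plant import arm,order
print(arm.get_time_s()); order.sign_off()"
```

```text
46.6333
the job is handed in; nothing more can be done
```

The job is done and handed in at 46.6 s, inside the 54 s limit.

**Cradle:** The marker is out of the cradle again after being laid there cap-down at the toe and released. My first release left its cap on top of the toe plate, because my trough estimate was about 4.5 mm off. I corrected the estimate, regripped the pen and laid it properly in the V; the picture showed it seated.

**Pot:** I took it again with the tool vertical, stood it cap-down in the white pot and let go. It leans on the pot wall towards the front plate.

**Lever and caddy:** I pressed the lever to its stop (the pad sank about 17 mm) and pushed the caddy home along its rails.

**Last checks:**
- **Travel:** The final push stalled against the stop at 21 N. The images alone put the travel at 72.5–75 mm, so the push is the firmer evidence.
- **Scene:** The pen is still in the pot, the jigger is standing and the lever is down. No pixels changed around the film roll and spice jar.
- **Disagreements:** The two cameras disagreed by 2–3 mm. The finger gap read 11–13 mm on the 17 mm pen, though the grip held. One force stop tripped with nothing touching.

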